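Seat the wide port plug of a valve manifold

ROBOT

A 6-joint arm with a two-finger parallel gripper is mounted at the origin on the work surface. World frame = base frame: x ahead of the robot, y to its left, z up, the work surface at z = 0. Lengths are in mm, angles in rad, forces in N, time in s.
With the tool pointing down it reaches from about 350 to 975 mm from the base axis. Payload 7.1 kg.
Tool frame: the origin (TCP) lies midway between the tips of the shut fingers; the grasp point (between the pads) lies 19 mm behind it (ctrl.grip_point_offset is the distance from the TCP to the grasp point, in mm); z points along the fingers, y is the line along which they close (so a half turn about z gives the same grasp; the last joint's range is limited). The gripper opens to 88 mm and grips with 3 to 60 N. Pads are 20 mm wide; open, the fingers measure 115 mm over their backs; the gripper's body (75 mm by 178 mm) begins 61 mm behind the grasp point.
Start: joints at [1.15, 0.423, 1.63, -0, 1.089, -0.019], TCP at [244.39, 575.22, 222.675] pointing down, gripper open.
Joint ranges: [-3, 3], [-0.9, 2.11], [0.09, 2.58], [-1.31, 4.45], [0.11, 2.69], [-2.54, 2.54]. Speed limits (rad/s): [2.39, 2.39, 3.01, 3.14, 3.14, 3.14].

INTERFACE

Orientations are given as a rotation vector (axis times angle).
In Python, from workcell import get_obs, optics, close_job, spotter, ctrl gives the robot as it stands. The module is installed in compiled form; this text tells all that it offers.
- The arm moves only by the tool move_arm, never from a script. Its argument "rows" is a list of rows, each a list of 5 numbers: the shift along the tool's x, y, z in cm, then the turn about the tool's z in degrees, then the opening in per cent of the stroke, from 0 (shut) to 100 (fully open). A call has 1 to 10 rows; each row shifts and turns the commanded pose from where the row before left it, along the tool's axes as they then stand; what a row does not reach is not made up. A row lasts 1/8 s, in which the tool goes at most 62.5 mm and 10.7 degrees, less where a joint would pass 70% of its speed; a pose out of reach is approached as far as the arm can. A call with a gripper value outside its range is refused whole. The fingers move at their own pace and stop on an object; the grip force is fixed at half the most. Time passes only in rows, so rows that do not move let the fingers close. It gives the time, the measured TCP pose, the force, the opening and the grip force at its end, in the units of the state.
- get_obs(): the state, without advancing time (a new reading comes with each control period).
- optics.get_image(name): name is "scene" or "top" or "wrist"; returns the picture (400x640x3 uint8, blue, green, red); there is no depth.
- optics.calibration(name): a dict with "camera_matrix" (3x3 intrinsics, pixels), "xyz" and "orientation" of the camera in the world. Camera axes: x right, y down, z forward; pixel columns grow to the right and rows downward; lengths in mm; the calibration is good to about 2 mm. A picture is of the moment at which its call begins: read the wrist's pose just before it. calibration takes no time and is no camera call; for the wrist camera it gives the pose at the moment of the call.
- close_job(): hands the job in; it is judged then, once.
Trained networks look in the newest picture that a camera, given by its name, has taken for a name from the list of things; names that differ only in an ending like _2 or _b are one class to them, and where a whole thing is asked for, a point or a joint stands for the part that bears it (a point fixed in the world has none). Each returns a list of dicts, best first, with "conf" (0 to 1); they miss things now and then, are a little off and sometimes report something else, mostly with a low value. They report only what shows in the picture. A call takes as long as a camera call.
- spotter.find_in(camera, label): "point" ([column, row] in pixels, amid what is visible of it).
- spotter.regions_of(camera, label): "region" (400x640 bool, what is visible of it) and "point" ([column, row] in pixels, amid what is visible of it).
The state is a dict: "t": time; "qpos": joint angles; "qvel": joint speeds; "joint_torque": joint torques, N m; "ee_pos": TCP position; "orientation": TCP orientation; "ft_force": force on the tool from outside, world axes, zero at the start; "moment": the same for the moment, N m; "width": finger opening in mm; "grasp_force": force on a finger pad.
Only numpy, scipy, OpenCV 4.12 (cv2) and the standard library are available. Lean on these libraries where they do the work, as an engineer would, in place of code of your own. Each camera call takes 0.05 s, during which the arm holds its last target. There are 200 camera calls.

TASK

Four plugs stand part-way out of the ports on top of the aluminium manifold block. With your fingertips, press the wide round plug gently down until it is fully home, then withdraw; do not pull it up or lift anything. Do not touch the other three plugs, which must stay standing for later, and leave the brass fitting between them and everything else on the bench where it is.

Things in the scene. Friction and masses are not known exactly. Their poses are not given: they have to be found in the camera images.
- block: aluminium valve manifold block fixed to the bench, 200 mm by 200 mm, 60 mm tall; origin under its centre, z up. Its top carries four ports at the corners of a 90 mm square (45 mm either side of the centre along the block's x and y), one plug in each; which plug is in which port varies. Plugs are all of the same black rubber
- seat_wide: the port of the wide round plug: a flat disc head 44 mm across. A fixed flat steel rim, 50 mm across and 2 mm tall, on the block's top; origin under its centre at the height of the block's top (60 mm above the bench), z up; it carries the plug
- wide_top (a point): centre of the upper face of the wide round plug: a flat disc head 44 mm across, 8 mm thick with a stem below, which slides straight down in its port. Now 80 to 84 mm above the bench; 70 mm when fully home
- seat_small: the port of the narrow round plug: a disc head 22 mm across. A fixed flat steel rim, 50 mm across and 2 mm tall, on the block's top; origin under its centre at the height of the block's top (60 mm above the bench), z up; it carries the plug
- small_top (a point): centre of the upper face of the narrow round plug: a disc head 22 mm across, 8 mm thick with a stem below, which slides straight down in its port. Stands 78 to 84 mm above the bench and must stay where it is
- seat_square: the port of the square plug: a head 30 mm by 30 mm. A fixed flat steel rim, 50 mm across and 2 mm tall, on the block's top; origin under its centre at the height of the block's top (60 mm above the bench), z up; it carries the plug
- square_top (a point): centre of the upper face of the square plug: a head 30 mm by 30 mm, 8 mm thick with a stem below, which slides straight down in its port. Stands 78 to 84 mm above the bench and must stay where it is
- seat_tee: the port of the bar-headed plug: a narrow bar head 40 mm by 11 mm. A fixed flat steel rim, 50 mm across and 2 mm tall, on the block's top; origin under its centre at the height of the block's top (60 mm above the bench), z up; it carries the plug
- tee_top (a point): centre of the upper face of the bar-headed plug: a narrow bar head 40 mm by 11 mm, 8 mm thick with a stem below, which slides straight down in its port. Stands 78 to 84 mm above the bench and must stay where it is
- plug_wide (a joint): how far the wide round plug is pushed in, m: 0 to 0.004 at the start, 0.014 fully home with its head flat on the rim (a firm stop for the stem). The head is of soft rubber and yields about 1 mm for every 7 N of push, springing back when let go. Its stem rubs with about 5 N over the whole travel and it stays where it is left; negative values would mean it is being pulled out
- fitting_mid: brass pipe fitting standing on the block in the middle between the four plugs, 25 mm across, 28 mm tall; origin under its centre
- fitting_tall: brass pipe fitting standing on the bench, 33 mm across, 50 mm tall; origin under its centre
- collar: steel shaft collar lying flat on the bench, 44 mm across, 14 mm tall; origin under its centre
- driver: screwdriver with orange handle lying on the bench, 190 mm long, under 35 mm tall; origin on its underside
- spanner: steel spanner lying on the bench, 170 mm long, under 20 mm tall; origin on its underside
- jar: closed jar standing on the bench, 56 mm across, 65 mm tall; origin under its centre
- bearing: dark steel bearing lying flat on the bench, 52 mm across, 18 mm tall; origin under its centre

How it is judged:
By the outcome, as a careful person would: the job done as asked, in the order asked, and still so for the second after the job is handed in, with the robot touching nothing.
It also fails if it takes over 32 s, if anything falls off the work surface, if the arm or the gripper's body presses on something with over 40 N, if the wrist force passes 120 N, or if a joint passes its speed limit or range.

## Working session

There is one attempt and no reset: what is moved stays moved. The work goes in short steps, Python scripts to look and compute and a tool call to move; the robot and the scene stay as the last step left them, time stands still between calls to the robot, and variables do not carry over. Pictures are saved under pics/ and viewed, at most 10 in all, crops included, and the job is handed in when it is done.

Besides the shell and the picture viewer there is one more tool, called after "Request:" as name(argument=value, ...) on one line, values as JSON. move_arm: Moves the arm, as the interface text tells. Its arguments: {"type":"object","properties":{"rows":{"type":"array","items":{"type":"array","items":{"type":"number"}}}},"required":["rows"]}

```bash
mkdir -p pics; cat > h.py <<'E'
import numpy as np, cv2
from scipy.spatial.transform import Rotation as R
from workcell import get_obs, optics, close_job, spotter, ctrl
def rot(o):
    o=np.array(o,float)
    return o if o.shape==(3,3) else R.from_rotvec(o).as_matrix()
def ray(cam,px,z):
    c=optics.calibration(cam); d=rot(c["orientation"])@np.linalg.inv(np.array(c["camera_matrix"]))@np.array([px[0],px[1],1.])
    p=np.array(c["xyz"],float); return p+d*(z-p[2])/d[2]
def proj(cam,P):
    c=optics.calibration(cam); q=np.array(c["camera_matrix"])@(rot(c["orientation"]).T@(np.array(P,float)-c["xyz"])); return q[:2]/q[2]
E
python3 - <<'E'
from h import *
np.set_printoptions(precision=1,suppress=True)
s=get_obs(); print(s["t"],s["ee_pos"],s["orientation"],s["width"],s["ft_force"]); print(rot(s["orientation"]))
for cam in ["top","scene"]:
    im=optics.get_image(cam); cv2.imwrite(f"pics/{cam}0.png",im)
    c=optics.calibration(cam); print(cam,c)
    for l,z in [("wide_top",82),("small_top",81),("square_top",81),("tee_top",81),("seat_wide",62),("fitting_mid",88)]:
        for d in spotter.find_in(cam,l)[:3]: print(l,d["conf"],np.array(d["point"]),ray(cam,d["point"],z))
E
```

```text
0.0 [244.2 574.7 221.9] [-0.6 -3.1  0. ] 88.12658688516677 [-1.4 -0.   0.2]
[[-0.9  0.4 -0. ]
 [ 0.4  0.9 -0. ]
 [ 0.  -0.  -1. ]]
top {'camera_matrix': array([[505.9,   0. , 318.3],
       [  0. , 505.9, 199.6],
       [  0. ,   0. ,   1. ]]), 'xyz': array([439.9,  76.7, 984.1]), 'orientation': array([-2.2,  2.1, -0.2])}
wide_top 0.61 [433.2 204.1] [ 570.5 -142.7   82. ]
wide_top 0.24 [423.4 112.2] [ 742.9 -129.2   82. ]
square_top 0.85 [482.6 209.3] [ 562.  -232.3   81. ]
square_top 0.36 [484.5 117.9] [ 733.5 -243.1   81. ]
square_top 0.19 [532.1 219. ] [ 545.1 -321.4   81. ]
tee_top 0.62 [483.9 165.8] [ 642.4 -238.1   81. ]
seat_wide 0.7 [430.1 205.5] [ 570.8 -141.8   62. ]
fitting_mid 0.71 [457.5 188.4] [ 598.7 -186.    88. ]
scene {'camera_matrix': array([[462.2,   0. , 318.2],
       [  0. , 462.2, 200.8],
       [  0. ,   0. ,   1. ]]), 'xyz': array([1133.4, -419.9,  719.5]), 'orientation': array([-2.1, -0.9,  0.4])}
wide_top 0.65 [219.5 248.4] [ 574.  -147.2   82. ]
small_top 0.54 [244.3 277.8] [ 662.1 -154.4   81. ]
square_top 0.68 [178.3 267.7] [ 562.8 -227.9   81. ]
tee_top 0.45 [200.  306.7] [ 662.2 -244.9   81. ]
seat_wide 0.9 [225.9 252.2] [ 573.1 -135.2   62. ]
seat_wide 0.27 [213.3 292.7] [ 638.4 -206.4   62. ]
fitting_mid 0.68 [206.5 274.2] [ 615.7 -201.3   88. ]
```

```bash
python3 - <<'E'
import cv2,numpy as np
a=cv2.resize(cv2.imread("pics/top0.png")[90:290,370:570],None,fx=2,fy=2.0); a=cv2.resize(cv2.imread("pics/top0.png")[110:270,380:540],(400,400),interpolation=2)
b=cv2.resize(cv2.imread("pics/scene0.png")[200:360,130:290],(400,400),interpolation=2)
cv2.imwrite("pics/c0.png",np.hstack([a,b]))
E
```

```text
(no output)
```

View pics/c0.png

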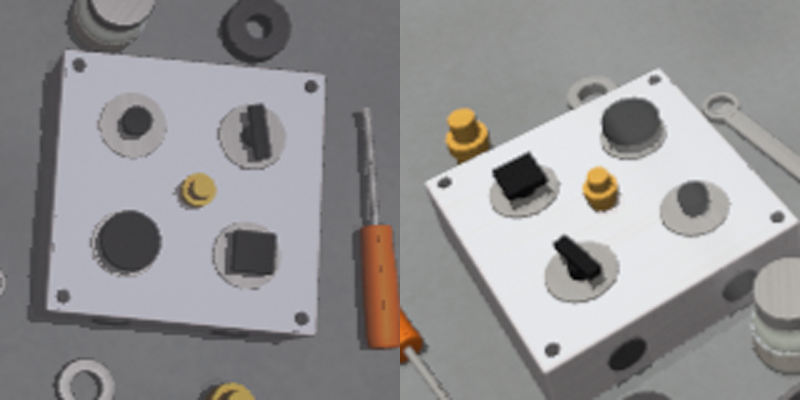

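View pics/top0.png

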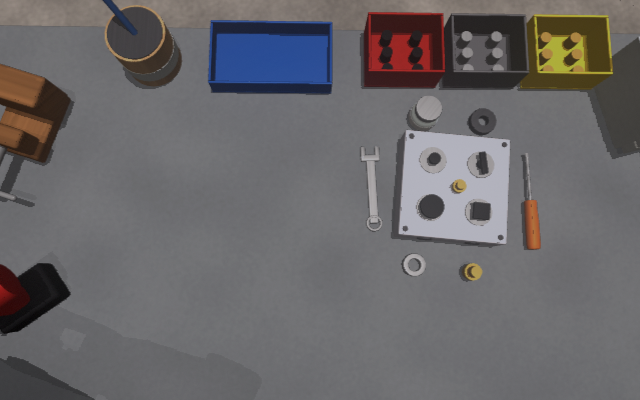

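The top view (left half of the crop) shows the wide disc at full-image pixel ≈(431.6, 206.5), square at (481, 211), bar at (483, 163), narrow at (434, 159) and the brass fitting at (459, 186). The scene view shows the same layout. The route to the block at the present height is clear. Next I refine the disc centre.

```bash
python3 - <<'E'
from h import *
np.set_printoptions(precision=1,suppress=True)
for cam in ["top","scene"]:
    optics.get_image(cam)
    for d in spotter.regions_of(cam,"wide_top")[:2]:
        m=d["region"].astype(np.uint8); x,y,w,h=cv2.boundingRect(m)
        print(cam,d["conf"],d["point"],x,y,w,h,m.sum(),ray(cam,d["point"],82))
# dark segmentation in top image
g=cv2.cvtColor(cv2.imread("pics/top0.png"),cv2.COLOR_BGR2GRAY)
n,l,st,ce=cv2.connectedComponentsWithStats((g[140:225,405:505]<75).astype(np.uint8))
for i in range(1,n):
    if st[i,4]>40: c=ce[i]+[405,140]; print("dark",c,st[i],ray("top",c,81))
s=get_obs(); R0=rot(s["orientation"])
for P in [(568,-142)]: 
    print(R0.T@(np.array([*P,130])-s["ee_pos"]),R0[:,0])
# check: rim px radius, block corners by mean of ports
print(proj("scene",[568,-142,82]),s["t"])
E
```

```text
top 0.83 [433.4, 203.7] 420 194 25 24 471 [ 571.3 -143.1   82. ]
scene 0.93 [222.3, 248.6] 211 239 23 19 358 [ 577.9 -143.6   82. ]
dark [433.8 158.2] [ 23  13  12  12 108] [ 655.7 -146.4   81. ]
dark [482.2 162.7] [ 71  12  12  22 169] [ 648.2 -235.2   81. ]
dark [431.2 206.2] [ 15  55  24  24 437] [ 566.8 -139.2   81. ]
dark [480.5 210.9] [ 67  62  18  18 281] [ 559.1 -228.4   81. ]
[-578.3 -533.5   92.7] [-0.9  0.4  0. ]
[220.  245.3] 0.9
```

Request:
move_arm(rows=[[-4.4,-4.1,0,0,0],[-4.4,-4.1,0,0,0],[-4.4,-4.1,0,0,0],[-4.4,-4.1,0,0,0],[-4.4,-4.1,0,0,0],[-4.4,-4.1,0,0,0],[-4.4,-4.1,0,0,0],[-4.4,-4.1,0,0,0],[-4.4,-4.1,0,0,0],[-4.4,-4.1,0,0,0]])

```text
t: 2.15
ee_pos: [489.7, 23.9, 223.0]
orientation: [0.627, 3.077, 0.001]
ft_force: [0.2, 1.1, -0.0]
width: 0.4
grasp_force: 0.0
```

Request:
move_arm(rows=[[-4.4,-4.1,0,0,0],[-4.4,-4.1,0,0,0],[-4.4,-3.8,0,0,0],[-0.5,0,0,0,0],[0,0,0,0,0]])

```text
t: 2.78
ee_pos: [567.8, -137.9, 222.3]
orientation: [-0.628, -3.077, -0.001]
ft_force: [-0.2, 0.5, -0.2]
width: 0.3
grasp_force: 0.0
```

```bash
python3 - <<'E'
from h import *
np.set_printoptions(precision=2,suppress=True)
s=get_obs(); print(s["t"],s["ee_pos"],s["ft_force"]); R0=rot(s["orientation"]); print(R0)
for cam in ["wrist","scene"]:
    im=optics.get_image(cam); cv2.imwrite(f"pics/{cam}1.png",im)
    for d in spotter.regions_of(cam,"wide_top")[:2]:
        m=d["region"].astype(np.uint8); x,y,w,h=cv2.boundingRect(m)
        p=ray(cam,d["point"],82)
        print(cam,d["conf"],d["point"],x,y,w,h,p,R0.T@(p-s["ee_pos"]))
c=optics.calibration("wrist"); print(c["xyz"],proj("wrist",s["ee_pos"]))
E
```

```text
2.775 [ 567.83 -137.92  222.31] [-0.2   0.54 -0.2 ]
[[-0.92  0.39 -0.  ]
 [ 0.39  0.92  0.  ]
 [ 0.    0.   -1.  ]]
wrist 0.98 [321.1, 188.9] 301 172 38 38 [ 568.57 -138.6    82.  ] [ -1.09  -0.36 140.3 ]
wrist 0.57 [310.7, 96.8] 287 80 34 37 [ 473.88 -110.14   82.  ] [ 97.18 -11.26 140.4 ]
scene 0.72 [222.8, 248.6] 211 239 23 19 [ 578.58 -142.92   82.  ] [-11.99  -0.41 140.29]
[ 498.02 -107.84  385.06] [320.9 240.8]
```

View pics/wrist1.png

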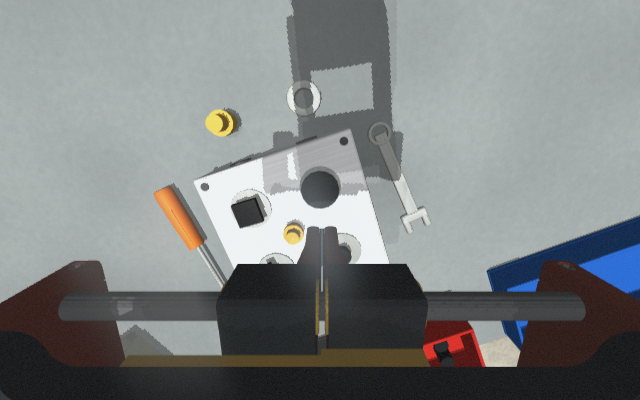

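The wrist picture shows the disc at (320, 189), directly under the tool to within about 1 mm. The fingers are shut. I descend in stages.

Request:
move_arm(rows=[[-0.1,0,4,0,0],[0,0,4,0,0],[0,0,3,0,0],[0,0,1.8,0,0],[0,0,0,0,0]])

```text
t: 3.6
ee_pos: [568.4, -137.9, 93.9]
orientation: [-0.625, -3.077, -0.0]
ft_force: [0.2, -0.0, -0.0]
width: 0.2
grasp_force: 0.0
```

```bash
python3 - <<'E'
from h import *
s=get_obs(); print(s["t"],s["ee_pos"],s["ft_force"])
a=optics.get_image("scene")[180:330,140:300]; cv2.imwrite("pics/s2.png",cv2.resize(a,(640,600),interpolation=2))
E
```

```text
3.6 [ 568.3889795  -137.89040455   93.9096338 ] [ 0.24102517 -0.01285967 -0.01214135]
```

View pics/s2.png

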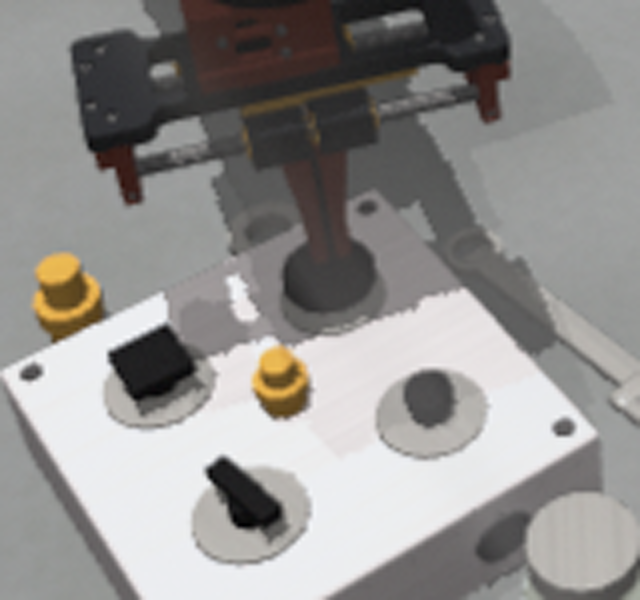

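The shut fingertips, at about (330, 255) in the crop, are over the wide disc and clear of everything else. I press slowly.

Request:
move_arm(rows=[[0,-0.1,0.4,0,0],[0,0,0.4,0,0],[0,0,0.3,0,0],[0,0,0.2,0,0],[0,0,0.2,0,0],[0,0,0.1,0,0],[0,0,0,0,0]])

```text
t: 4.53
ee_pos: [568.7, -139.6, 78.9]
orientation: [0.627, 3.078, -0.0]
ft_force: [-0.8, -0.3, 4.2]
width: 0.4
grasp_force: 2.0
```

Request:
move_arm(rows=[[0,0,0.2,0,0],[0,0,0.2,0,0],[0,0,0.1,0,0],[0,0,0,0,0]])

```text
t: 5.03
ee_pos: [568.7, -139.6, 73.6]
orientation: [0.627, 3.078, -0.0]
ft_force: [-1.2, -0.3, 3.7]
width: 0.6
grasp_force: 1.9
```

The plug is sliding at its friction level. I approach the stop.

Request:
move_arm(rows=[[0,0,0.1,0,0],[0,0,0.1,0,0],[0,0,0.1,0,0],[0,0,0.1,0,0],[0,0,0,0,0]])

```text
t: 5.65
ee_pos: [568.7, -139.5, 69.6]
orientation: [0.627, 3.078, -0.0]
ft_force: [-1.7, 0.7, 4.8]
width: 0.1
grasp_force: 2.4
```

Request:
move_arm(rows=[[0,0,0.05,0,0],[0,0,0.05,0,0],[0,0,0,0,0]])

```text
t: 6.02
ee_pos: [568.7, -139.6, 69.0]
orientation: [0.627, 3.078, -0.0]
ft_force: [-2.4, 0.7, 9.1]
width: 0.7
grasp_force: 4.3
```

Force is rising at the stop; a little more to confirm.

Request:
move_arm(rows=[[0,0,0.05,0,0],[0,0,0.05,0,0],[0,0,0,0,0]])

```text
t: 6.4
ee_pos: [568.8, -139.6, 68.5]
orientation: [0.627, 3.078, -0.0]
ft_force: [-3.8, 0.7, 12.8]
width: 0.6
grasp_force: 6.2
```

The force is now 12.8 N, well above the 5 N friction, and it rose about 7 N/mm with the top near 70 mm, so the plug is on its stop. I withdraw.

Request:
move_arm(rows=[[0,0,-0.2,0,0],[0,0,-0.4,0,0],[0,0,-2,0,0],[0,0,-4,0,0],[0,0,-5,0,0],[0,0,-3,0,0],[0,0,0,0,0]])

```text
t: 7.28
ee_pos: [570.4, -139.9, 217.3]
orientation: [0.626, 3.072, -0.0]
ft_force: [-0.6, -0.1, -0.7]
width: 0.3
grasp_force: 0.0
```

```bash
python3 - <<'E'
from h import *
s=get_obs(); print(s["t"],s["ee_pos"],s["ft_force"])
a=optics.get_image("scene")[180:330,140:300]; cv2.imwrite("pics/s3.png",cv2.resize(a,(640,600),interpolation=2))
E
```

```text
7.275 [ 570.44504003 -139.90574787  217.34876591] [-0.60426213 -0.07865669 -0.65198796]
```

View pics/s3.png

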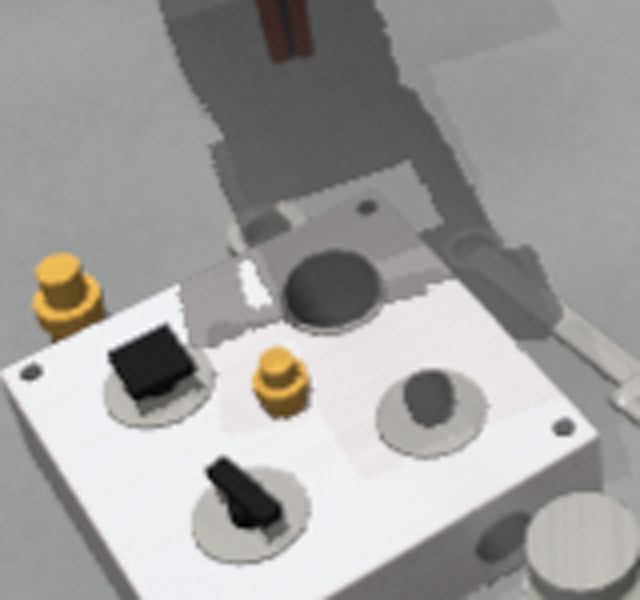

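The wide disc at (332, 290) in the crop now sits flat on its rim. The other three plugs and the brass fitting at (280, 383) are where they were, and the gripper is clear.

```bash
python3 -c "
from h import *
print(close_job())"
```

```text
the job is handed in; nothing more can be done
None
```

The wide round plug is pressed fully home, with a peak reading of about 13 N. The arm is withdrawn, the other three plugs and the brass fitting were not touched, and the job is handed in at about 7.3 s of the 32 s allowed.

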